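Set the sprung length gauge for marking glued strips

ROBOT

A 6-joint arm with a two-finger parallel gripper is mounted at the origin on the work surface. World frame = base frame: x ahead of the robot, y to its left, z up, the work surface at z = 0. Lengths are in m, angles in degrees, forces in N, time in s.
With the tool pointing down it reaches from about 0.375 to 0.9 m from the base axis. Payload 3.1 kg.
Tool frame: the origin (TCP) lies midway between the tips of the shut fingers; the grasp point (between the pads) lies 19 mm behind it; z points along the fingers, y is the line along which they close (so a half turn about z gives the same grasp; the last joint's range is limited). The gripper opens to 87 mm and grips with 3 to 60 N. Pads are 19 mm wide; open, the fingers measure 117 mm over their backs; the gripper's body (75 mm by 190 mm) begins 51 mm behind the grasp point.
Start: joints at [53.829, 30.224, 82.088, -0, 67.689, -10.227], TCP at [0.273, 0.562, 0.186] pointing down, gripper open.
Joint ranges: [-176.69, 176.69], [-43.24, 126.21], [12.49, 139.97], [-82, 262], [0, 151.66], [-163.58, 163.58]. Speed limits (degrees/s): [159.86, 159.86, 180, 180, 180, 180].

INTERFACE

Orientations are given as a 3x3 rotation matrix whose columns are the frame's x, y, z axes.
In Python, from rig import read_state, capture, camera_info, hand_in gives the robot as it stands.
- The arm moves only by the tool drive_tool, never from a script. Its argument "motion" is a list of rows, each a list of 2 entries, a list of its own where there are three numbers: the shift along the tool's x, y, z in mm, then the turn, a rotation vector about the tool's x, y, z in rad. A call has 1 to 5 rows; each row shifts and turns the commanded pose from where the row before left it, along the tool's axes as they then stand; what a row does not reach is not made up. A row lasts 1/10 s, in which the tool goes at most 50 mm and 8.59 degrees, less where a joint would pass 70% of its speed; a pose out of reach is approached as far as the arm can. A call is refused whole if a number of a shift passes 50 or a number of a turn 0.15, either way. A call with a gripper value outside its range is refused whole. "gripper" is the opening, from 0 (shut) to 1 (fully open), set as the call begins (left out, the last holds). The fingers move at their own pace and stop on an object; the grip force is fixed at half the most. Time passes only in rows, so rows that do not move let the fingers close. It gives the time, the measured TCP pose, the force, the opening and the grip force at its end, in the units of the state.
- read_state(): the state, without advancing time (a new reading comes with each control period).
- capture(name): name is "scene" or "top"; returns the picture (480x640x3 uint8, red, green, blue); there is no depth.
- camera_info(name): a dict with "fovy" (degrees; the focal length in pixels is half the picture's height over the tangent of half this angle, whatever the lens; pixels are square), "cx", "cy" (the principal point, pixels), "xyz" and "orientation" of the camera in the world. Camera axes: x right, y down, z forward; pixel columns grow to the right and rows downward; lengths in m; the calibration is good to about 2 mm. A picture is of the moment at which its call begins. camera_info takes no time and is no camera call.
- hand_in(): hands the job in; it is judged then, once.
The state is a dict: "time_s": time; "joint_positions": joint angles; "qvel": joint speeds; "tau": joint torques, N m; "position": TCP position; "tcp_rot": TCP orientation; "force": force on the tool from outside, world axes, zero at the start; "moment": the same for the moment, N m; "opening": opening from 0.0 (shut) to 1.0 (fully open); "grasp_force": force on a finger pad.
Only numpy, scipy, OpenCV 4.12 (cv2) and the standard library are available. Lean on these libraries where they do the work, as an engineer would, in place of code of your own. Each camera call takes 0.05 s, during which the arm holds its last target. There are 200 camera calls.

TASK

Set up the length gauge so that a strip can be marked off: put the aluminium end-stop insert with the blue fence into the recess of the grey block and press down on it firmly until it is flush. Then pull the sprung rod out by its red handle until its brass pointer is level with the yellow mark clip, and finish while still holding it there with the gripper, because the spring draws it back if you let go. Leave the glue bottle, the offcut and the clamp where they are.

Things in the scene. Friction and masses are not known exactly. Their poses are not given: they have to be found in the camera images.
- gauge: length gauge fixed to the bench: board 410 x 110 x 28 mm, a grey block (x -210 to -110 mm), then brown wood (to +200). Origin: centre of its underside, on the bench. Its x runs along the rod, from recess to handle, the way the rod is pulled; z up. Aluminium tube, 24 mm thick, along x -70 to +45 at y = 0, top 58 mm above the bench. Scale strip at y = +46, top 34 mm up
- recess (a point): centre of the floor of the recess in the grey block, at x = -160 mm in the gauge's frame, 10 mm above the bench. The recess is open on top, 18 mm deep, 53 mm along the gauge's x, 39 mm along its y: 1.5 mm clearance all round the insert's base
- insert: loose end stop, about 0.15 kg, upright at the start: aluminium base 50 (its x) x 36 (y) x 18 mm high, with a centred blue upright fence on it, 12 (x) x 36 (y) x 30 mm tall. Origin: centre of its underside. Grip the fence across its 12 mm. Fits the recess either way round, its x along the gauge's x; flush, base and block tops are level. Bed it with a downward push of about 10 N
- rod: steel rod sliding out of the tube along the gauge's x only, with a dark block 26 x 22 x 20 mm, red handle and brass pointer at its end. Origin: rod axis below the handle, 46 mm above the bench; axes as the gauge's. Drawn in, it is at x = 65 mm in the gauge's frame; comes out up to 115 mm. The spring pulls back with 3.2 N drawn in, 0.8 N more per 10 mm, and returns it if let go
- rod_handle (a point): middle of the gripping part of the red handle, 42 mm above the rod's axis (88 mm above the bench). The handle is an upright round grip 22 mm thick, free from 56 to 115 mm above the bench; take it from above
- rod_pointer (a point): end of the brass pointer, 33 mm from the rod's axis along the gauge's y, at the same x as the handle. The pointer is 4 mm thick
- mark_clip: yellow clip fixed on the scale strip, marking the length wanted: 5 (gauge's x) x 22 x 16 mm high, top 50 mm above the bench. Origin: centre of its underside; axes as the gauge's. The pointer passes beside it; level means both have the same x in the gauge's frame. It stands 45 to 95 mm beyond the drawn-in pointer
- glue: white glue bottle, 56 mm across, 160 mm high, standing. Origin at the centre of its underside. Leave alone
- offcut: pale wood offcut, 45 x 200 x 22 mm, lying. Origin at the centre of its underside. Leave alone
- clamp: steel bar clamp with red grip, lying flat, bar 220 mm along its y, jaws reaching 85 mm to its -x, 20 mm high. Origin on the bench under the middle of the bar. Leave alone
Mind the look-alikes: they are no part of the job. Several things have the shape of the insert; the one meant has the colours described above.

How it is judged (in metres and radians):
On the way, in this order (a step that is already met when the one before it is completed fails the run):
1. the insert is flush in the recess and pressed down (over 5 N on the gauge) (z of insert in the frame of recess between -0.003 and 0.002 m and horizontal distance between insert and recess below 0.004 m and angle between the x axis of insert and the x axis of gauge, either way round below 0.1 rad and angle between insert's own z axis and vertical below 0.06 rad and contact force between insert and gauge above 5 N), for 0.1 s.
2. the rod is held at its mark by the gripper (x of rod_pointer in the frame of mark_clip between -0.004 and 0.004 m and linear speed of rod below 0.01 m/s and contact force between the fingers and rod above 2 N and contact force between each of insert, glue, offcut, clamp and rod below 0.1 N), for 0.5 s.
At the end, for the whole second after the job is handed in: The insert is flush in the recess (within 2 mm of its floor, 4 mm of centre, 0.1 rad square, 0.06 rad level); the pointer is within 4 mm of the yellow clip along the gauge, still (under 10 mm/s), the rod held by the fingers (over 2 N) and by nothing else (all of step 2 and z of insert in the frame of recess between -0.003 and 0.002 m and horizontal distance between insert and recess below 0.004 m and angle between the x axis of insert and the x axis of gauge, either way round below 0.1 rad and angle between insert's own z axis and vertical below 0.06 rad); the arm keeps its last pose, push and grip.
It fails at once if a bystander was moved by more than 30 mm (distance of any of glue, offcut, clamp from where it was at the start of the episode above 0.03 m).
It fails at once if the glue bottle was tipped (angle between glue's own z axis and vertical above 0.4 rad).
It also fails if it takes over 64 s, if anything falls off the work surface, if the arm or the gripper's body presses on something with over 40 N, if the wrist force passes 120 N, or if a joint passes its speed limit or range.

## Working session

There is one attempt and no reset: what is moved stays moved. The work goes in short steps, Python scripts to look and compute and a tool call to move; the robot and the scene stay as the last step left them, time stands still between calls to the robot, and variables do not carry over. Pictures are saved under pics/ and viewed, at most 10 in all, crops included, and the job is handed in when it is done.

Besides the shell and the picture viewer there is one more tool, called after "Call:" in YAML: its name, and indented under it one key for each argument. drive_tool: Moves the arm, as the interface text tells. Its arguments: {"type":"object","properties":{"motion":{"type":"array","items":{"type":"array"}},"gripper":{"type":"number"}},"required":["motion"]}

```bash
mkdir -p pics; ls
python3 - <<'E'
from rig import *
import cv2
for n in("scene","top"):
    cv2.imwrite(f"pics/{n}0.png",capture(n)[:,:,::-1]); print(camera_info(n))
print(read_state())
E
```

```text
pics
{'fovy': 51.07206313927547, 'cx': 313.84272740437325, 'cy': 235.29653723837902, 'xyz': array([1.34545219, 0.69755119, 0.85468373]), 'orientation': array([[-0.69237226,  0.43135927, -0.57840283],
       [ 0.72141299,  0.42891662, -0.54368541],
       [ 0.01356285, -0.79370001, -0.60815815]])}
{'fovy': 42.60322982717639, 'cx': 303.82846853640206, 'cy': 237.5638076481383, 'xyz': array([ 0.39942152, -0.00640563,  1.39203209]), 'orientation': array([[-0.01546843, -0.98670709,  0.16177099],
       [-0.99975897,  0.01778371,  0.0128738 ],
       [-0.01557956, -0.16153286, -0.98674435]])}
{'time_s': 0.1, 'joint_positions': array([ 5.38275799e+01,  3.02728206e+01,  8.21484429e+01,  3.19490900e-04,
        6.76901134e+01, -1.02267595e+01]), 'qvel': array([ 0.04170628, -0.08161499, -0.23565431,  0.01729666, -0.00540697,
        0.07668242]), 'tau': array([-5.27197208e-04, -4.40982842e+01, -1.77150947e+01,  6.34831167e-02,
        5.34281053e-02, -4.27618772e-05]), 'position': array([0.27298102, 0.56142757, 0.18558169]), 'tcp_rot': array([[-8.99208264e-01,  4.37519339e-01, -1.15148313e-03],
       [ 4.37520714e-01,  8.99206968e-01, -1.56615182e-03],
       [ 3.50199947e-04, -1.91209438e-03, -9.99998111e-01]]), 'force': array([0.58349553, 0.18646955, 0.38739625]), 'moment': array([-0.01283282, -0.00280901, -0.00889866]), 'grasp_force': 0.0, 'opening': 0.9958226431237838}
```

View pics/scene0.png

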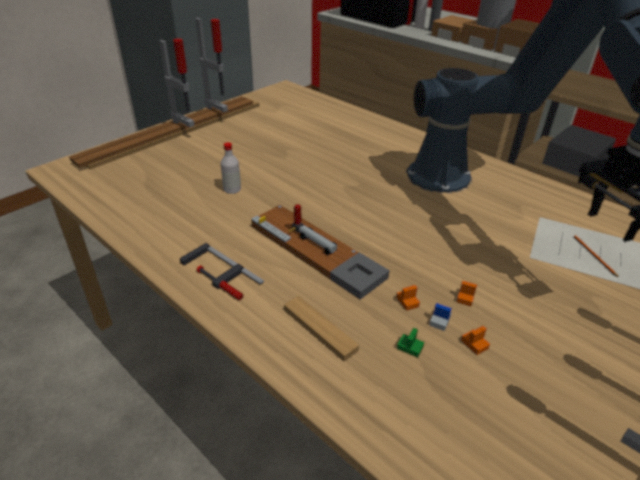

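View pics/top0.png

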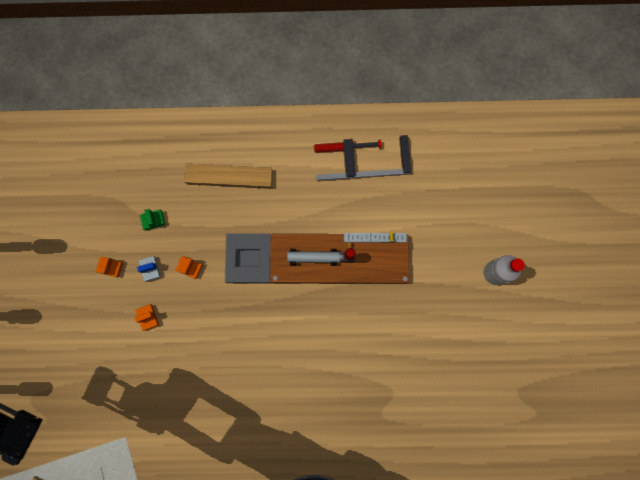

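The things shaped like the insert, in the top view, are orange (110,267), (189,267) and (147,317), green (152,219), and blue on aluminium (149,268), which is (440,316) in the scene view. Only the last has a blue fence on an aluminium base. I'll confirm it in a crop that also covers the gauge details.

Run:
```python
import cv2,numpy as np
t=cv2.imread("pics/top0.png"); s=cv2.imread("pics/scene0.png")
R=lambda im,f:cv2.resize(im,None,fx=f,fy=f,interpolation=cv2.INTER_CUBIC)
a=R(t[248:288,129:169],7); b=R(s[296:336,420:460],7); c=R(t[228:290,220:420],4)
o=np.zeros((280+248,800,3),np.uint8); o[:280,:280]=a;o[:280,300:580]=b;o[280:,:]=c
cv2.imwrite("pics/crop1.png",o)
```

```text
(no output)
```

View pics/crop1.png

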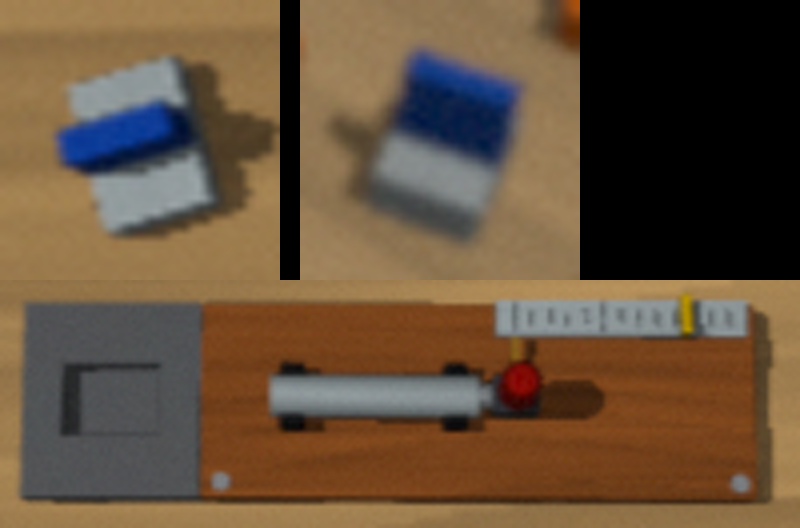

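The crop confirms that the piece at top (149,268) has a blue fence on an aluminium base. In the gauge crop the recess spans about (235.5–260, 249–267) in top pixels and the clip is at about (391.5,236). Next I'll fit the poses.

```bash
cat > h.py <<'E'
import numpy as np,cv2
from rig import camera_info
CI={n:camera_info(n) for n in("scene","top")}
def proj(n,P):
    c=CI[n];f=240/np.tan(np.radians(c["fovy"]/2))
    q=(np.atleast_2d(P)-c["xyz"])@c["orientation"]
    return q[:,:2]/q[:,2:]*f+[c["cx"],c["cy"]]
def back(n,uv,z):
    c=CI[n];f=240/np.tan(np.radians(c["fovy"]/2))
    uv=np.atleast_2d(uv).astype(float)
    d=np.c_[(uv-[c["cx"],c["cy"]])/f,np.ones(len(uv))]@c["orientation"].T
    return c["xyz"]+d*((z-c["xyz"][2])/d[:,2])[:,None]
def box(x0,x1,y0,y1,z0,z1): return np.array([[x,y,z] for x in(x0,x1) for y in(y0,y1) for z in(z0,z1)])
def place(p,P):
    c,s=np.cos(p[2]),np.sin(p[2]); return P@np.array([[c,s,0],[-s,c,0],[0,0,1]])+[p[0],p[1],0]
def sil(n,parts,p,roi,S=8):
    """antialiased silhouette of convex parts in roi x0,y0,x1,y1"""
    x0,y0,x1,y1=roi; m=np.zeros(((y1-y0)*S,(x1-x0)*S),np.uint8)
    for P in parts:
        h=cv2.convexHull(((proj(n,place(p,P))-[x0-.5,y0-.5])*S-.5).astype(np.float32))
        cv2.fillPoly(m,[np.round(h*16).astype(np.int32)],255,shift=4)
    return cv2.resize(m,(x1-x0,y1-y0),interpolation=cv2.INTER_AREA)/255.
E
python3 - <<'E'
from h import *
t=cv2.imread("pics/top0.png"); 
print("recess",back("top",[[235.5,249],[260,249],[260,266.75],[235.5,266.75]],.028).round(4).tolist())
print("gauge",back("top",[[225.5,233.75],[225.5,282.25],[408.7,282.5],[408.5,234]],.028).round(4).tolist())
print("clip",back("top",[[391.7,236.5]],.05),"handle",back("top",[[350,253.5]],.115))
print("ins base top",back("top",[[138.8,260.5],[154.3,256],[160,277],[144.7,281.5]],.018).round(4).tolist())
for n,r in(("top",(129,248,169,288)),("scene",(420,296,460,336))):
    im=cv2.imread(f"pics/{n}0.png")[r[1]:r[3],r[0]:r[2]]
    hsv=cv2.cvtColor(im,cv2.COLOR_BGR2HSV); print(n); print(hsv[20,::3].tolist(),hsv[8,::3].tolist())
E
```

```text
recess [[0.5998, 0.165, 0.028], [0.5988, 0.11, 0.028], [0.5588, 0.1102, 0.028], [0.5598, 0.1649, 0.028]]
gauge [[0.6349, 0.1877, 0.028], [0.5255, 0.1871, 0.028], [0.5181, -0.2192, 0.028], [0.6269, -0.2234, 0.028]]
clip [[ 0.61832436 -0.18270697  0.05      ]] handle [[ 0.57327697 -0.08577521  0.115     ]]
ins base top [[0.5789, 0.385, 0.018], [0.5886, 0.3501, 0.018], [0.5407, 0.3361, 0.018], [0.5312, 0.3703, 0.018]]
top
[[18, 128, 149], [18, 130, 147], [18, 129, 146], [111, 207, 148], [110, 236, 149], [110, 233, 149], [110, 233, 142], [110, 235, 78], [110, 237, 56], [110, 94, 65], [16, 117, 76], [17, 136, 79], [17, 136, 79], [17, 133, 128]] [[17, 128, 146], [17, 129, 146], [17, 128, 147], [17, 128, 146], [16, 127, 145], [17, 128, 145], [17, 126, 144], [19, 84, 128], [21, 16, 111], [17, 130, 141], [17, 129, 142], [18, 127, 145], [17, 129, 144], [17, 131, 144]]
scene
[[17, 106, 147], [17, 112, 141], [19, 119, 103], [18, 102, 85], [25, 13, 114], [106, 23, 123], [108, 58, 97], [112, 144, 76], [110, 187, 71], [111, 183, 74], [13, 51, 106], [16, 109, 150], [18, 109, 152], [18, 111, 154]] [[15, 127, 147], [16, 110, 157], [17, 111, 154], [18, 105, 150], [17, 106, 154], [150, 25, 102], [113, 131, 125], [139, 32, 113], [14, 76, 137], [18, 103, 143], [18, 105, 146], [17, 108, 147], [17, 109, 143], [17, 116, 134]]
```

```bash
cat >> h.py <<'E'
INS=[box(-.025,.025,-.018,.018,0,.018),box(-.006,.006,-.018,.018,.018,.048)]
BLK=[box(-.21,-.11,-.055,.055,0,.028)]; BRD=[box(-.205,.205,-.055,.055,0,.028)]
def chroma(n,f):
    im=cv2.imread(f).astype(float); return (im[:,:,2]-im[:,:,0])/im.max(2)
from scipy.optimize import minimize
def fit(obs,p0):
    """obs: list of (cam,parts,roi,soft mask)"""
    def cost(d):
        p=np.array(p0)+np.array(d)*[.001,.001,.01]
        return sum(((sil(n,P,p,r)-m)**2).sum() for n,P,r,m in obs)
    r=minimize(cost,[0,0,0],method="Nelder-Mead",options=dict(initial_simplex=[[0,0,0],[4,0,0],[0,4,0],[0,0,8]],xatol=.02,fatol=.02))
    return np.array(p0)+r.x*[.001,.001,.01],r.fun
def soft(c,roi): x0,y0,x1,y1=roi; return np.clip(1-c[y0:y1,x0:x1]/.5,0,1)
E
python3 - <<'E'
from h import *
ct,cs=chroma("top","pics/top0.png"),chroma("scene","pics/scene0.png")
def roi(n,P,p,m=5):
    q=np.vstack([proj(n,place(p,x)) for x in P]); a=q.min(0)-m;b=q.max(0)+m
    return tuple(int(v) for v in (*a,*b))
p=[.56,.36,np.radians(16)]   # insert
o=[(n,INS,roi(n,INS,p),soft(c,roi(n,INS,p))) for n,c in(("top",ct),("scene",cs))]
for k in(o[:1],o[1:],o): print("ins",fit(k,p))
print("brown",ct[275,300:310].round(2), ct[240,300:310].round(2),"wood",ct[300,300:310].round(2),"scene brown",cs[233,290:296].round(2))
p=[.5765,-.0175,np.radians(-91)]
def bl(n,c):
    r=roi(n,BLK,p); x0,y0,x1,y1=r; return (n,BLK,r,soft(c,r))
o=[bl("top",ct),bl("scene",cs)]
for k in(o[:1],o[1:],o): print("blk",fit(k,p))
# long edges of board in top view
def edge(col,rows,n,c): 
    v=c[rows[0]:rows[1],col-1:col+2].mean(1); return v.round(2)
for col in(280,330,400): print(col,edge(col,(228,242),"top",ct),edge(col,(276,290),"top",ct))
print(ct[260,402:418].round(2))
E
```

```text
ins (array([0.56164221, 0.36339731, 0.28111137]), np.float64(4.212975009597655))
ins (array([0.56143731, 0.3615658 , 0.26597395]), np.float64(26.026799222892507))
ins (array([0.5617339 , 0.36279725, 0.26442391]), np.float64(35.60402474491504))
brown [0.77 0.78 0.79 0.78 0.81 0.78 0.8  0.79 0.76 0.75] [0.78 0.77 0.76 0.79 0.77 0.76 0.76 0.82 0.82 0.8 ] wood [0.5  0.52 0.5  0.51 0.51 0.51 0.51 0.5  0.51 0.5 ] scene brown [0.69 0.64 0.64 0.67 0.68 0.7 ]
blk (array([ 0.57941687, -0.02002571, -1.57889546]), np.float64(45.515643132034974))
blk (array([ 0.57991151, -0.02183659, -1.57472376]), np.float64(144.2055203990106))
blk (array([ 0.57959442, -0.0204295 , -1.57975966]), np.float64(194.68551191035056))
280 [0.51 0.5  0.5  0.51 0.52 0.53 0.73 0.76 0.77 0.77 0.76 0.78 0.77 0.77] [0.77 0.78 0.76 0.76 0.78 0.76 0.74 0.58 0.51 0.5  0.5  0.5  0.5  0.51]
330 [0.5  0.5  0.5  0.5  0.5  0.51 0.68 0.76 0.78 0.78 0.79 0.78 0.77 0.79] [0.76 0.77 0.79 0.78 0.76 0.76 0.76 0.61 0.51 0.49 0.5  0.5  0.5  0.51]
400 [ 0.49  0.5   0.5   0.5   0.44  0.02 -0.07 -0.09 -0.08 -0.07 -0.07 -0.07
 -0.08 -0.06] [0.79 0.78 0.77 0.76 0.78 0.8  0.77 0.68 0.51 0.51 0.5  0.51 0.51 0.51]
[0.8  0.76 0.77 0.75 0.78 0.77 0.73 0.58 0.52 0.52 0.51 0.49 0.5  0.5
 0.51 0.51]h.py:26: RuntimeWarning: invalid value encountered in divide
  im=cv2.imread(f).astype(float); return (im[:,:,2]-im[:,:,0])/im.max(2)
```

```bash
python3 - <<'E' 2>/dev/null
from h import *
t=cv2.imread("pics/top0.png").astype(float);c=chroma("top","pics/top0.png")
G=[box(-.21,.20,-.055,.055,0,.028)]
p=[.5796,-.0204,-1.58]
r=(219,227,416,290)
x0,y0,x1,y1=r
m=np.clip(np.abs(c[y0:y1,x0:x1]-.505)/.26,0,1); m[m<.12]=0
e=sil("top",G,p,r); m[cv2.erode(e,np.ones((9,9)))>.99]=1
# clear clip/strip overhang rows: strip lies inside board edge
g,f=fit([("top",G,r,m)],p); print("board fit",g,f)
R=lambda x,y,z:place(g,np.array([[x,y,z]]))
print("recess",R(-.16,0,.01), "recess pix of corners",proj("top",place(g,box(-.1865,-.1335,-.0195,.0195,.028,.028)))[::2].round(1).tolist())
gr=t.mean(2)
print("row mean 252-264",list(zip(range(230,266),gr[253:264,230:266].mean(0).round())))
print("col mean 245-256",list(zip(range(243,274),gr[243:274,244:257].mean(1).round())))
hs=cv2.cvtColor(t.astype(np.uint8),cv2.COLOR_BGR2HSV)
w=((hs[...,0]>22)&(hs[...,0]<34)&(hs[...,1]>150)).astype(float); w[:230]=0;w[246:]=0;w[:,:380]=0;w[:,405:]=0
ys,xs=np.nonzero(w);print("clip px",xs.min(),xs.max(),ys.min(),ys.max(),xs.mean(),ys.mean())
print(t[238,384:400].round().tolist())
# predicted clip for rod drawn in +45..95
for X in np.arange(.11,.161,.01): print(X,proj("top",place(g,np.array([[X,.046,.05],[X,.046,.034]]))).round(1).tolist())
print("handle top pred",proj("top",place(g,np.array([[.065,0,.115]]))))
print("pointer pred",proj("top",place(g,np.array([[.065,.033,.046]]))))
E
```

```text
board fit [ 0.57786592 -0.02095532 -1.58759108] 74.88133997901049
recess [[0.58055295 0.13902211 0.01      ]] recess pix of corners [[235.1, 266.0], [235.4, 248.7], [258.8, 266.0], [259.0, 248.7]]
row mean 252-264 [(230, np.float64(84.0)), (231, np.float64(82.0)), (232, np.float64(82.0)), (233, np.float64(83.0)), (234, np.float64(80.0)), (235, np.float64(58.0)), (236, np.float64(39.0)), (237, np.float64(40.0)), (238, np.float64(43.0)), (239, np.float64(47.0)), (240, np.float64(70.0)), (241, np.float64(82.0)), (242, np.float64(83.0)), (243, np.float64(83.0)), (244, np.float64(82.0)), (245, np.float64(83.0)), (246, np.float64(83.0)), (247, np.float64(82.0)), (248, np.float64(83.0)), (249, np.float64(83.0)), (250, np.float64(83.0)), (251, np.float64(83.0)), (252, np.float64(83.0)), (253, np.float64(83.0)), (254, np.float64(83.0)), (255, np.float64(83.0)), (256, np.float64(83.0)), (257, np.float64(83.0)), (258, np.float64(82.0)), (259, np.float64(78.0)), (260, np.float64(80.0)), (261, np.float64(82.0)), (262, np.float64(83.0)), (263, np.float64(82.0)), (264, np.float64(83.0)), (265, np.f
[... 887 characters left out ...]
08.0], [140.0, 138.0, 129.0], [148.0, 146.0, 137.0], [149.0, 146.0, 138.0], [111.0, 110.0, 103.0], [77.0, 96.0, 100.0], [33.0, 106.0, 127.0], [0.0, 138.0, 173.0], [0.0, 121.0, 153.0], [46.0, 81.0, 94.0], [80.0, 80.0, 78.0], [127.0, 126.0, 118.0], [143.0, 141.0, 132.0], [115.0, 112.0, 107.0], [129.0, 129.0, 120.0], [146.0, 146.0, 137.0]]
0.11 [[368.5, 235.3], [367.9, 236.4]]
0.12 [[373.0, 235.3], [372.4, 236.4]]
0.13 [[377.6, 235.3], [376.8, 236.4]]
0.13999999999999999 [[382.1, 235.2], [381.3, 236.4]]
0.14999999999999997 [[386.7, 235.2], [385.8, 236.4]]
0.15999999999999998 [[391.2, 235.2], [390.3, 236.4]]
handle top pred [[350.03562274 251.84216646]]
pointer pred [[348.0492824  241.38574472]]
```

The top-view fits agree with the recess edges to under 1 mm:

| Item | Position (m) | Yaw |
|---|---|---|
| Recess | (0.5806, 0.1390) | gauge x axis at −90.96° |
| Insert | (0.5616, 0.3632) | 15.8° |

First I'll move above the insert.

Call:
drive_tool:
  motion:
    - [[-43.3,-6.6,10],[0,0,0]]
    - [[-43.3,-6.6,10],[0,0,0]]
    - [[-43.3,-6.6,10],[0,0,0]]
    - [[-43.3,-6.6,10],[0,0,0]]
    - [[-43.3,-6.6,10],[0,0,0]]
  gripper: 0.5

```text
time_s: 0.6
position: [0.4545, 0.4364, 0.1356]
tcp_rot: [[-0.899, 0.437, -0.001], [0.437, 0.899, -0.0], [0.0, -0.001, -1.0]]
force: [-0.5, -0.5, -0.3]
opening: 0.631
grasp_force: 0.0
```

Call:
drive_tool:
  motion:
    - [[-43.3,-6.6,10],[0,0,0]]
    - [[-43.3,-6.6,10],[0,0,0]]
    - [[-43.3,-6.6,10],[0,0,0]]
    - [[0,0,0],[0,0,0.14]]
    - [[0,0,0],[0,0,0.14]]

```text
time_s: 1.1
position: [0.5627, 0.3611, 0.105]
tcp_rot: [[-0.737, 0.676, -0.002], [0.676, 0.737, -0.001], [0.001, -0.002, -1.0]]
force: [-0.6, 0.7, 0.5]
opening: 0.501
grasp_force: 0.0
```

Call:
drive_tool:
  motion:
    - [[0,0,0],[0,0,0.14]]
    - [[0,0,0],[0,0,0.14]]
    - [[0,0,0],[0,0,0.14]]
    - [[0,0,0],[0,0,0.14]]
    - [[0,0,0],[0,0,0]]

```text
time_s: 1.6
position: [0.5614, 0.3628, 0.1059]
tcp_rot: [[-0.275, 0.962, -0.001], [0.962, 0.275, -0.0], [-0.0, -0.001, -1.0]]
force: [0.2, -0.2, -0.9]
opening: 0.5
grasp_force: 0.0
```

Call:
drive_tool:
  motion:
    - [[0,0,25],[0,0,0]]
    - [[0,0,25],[0,0,0]]
    - [[0,0,20],[0,0,0]]
    - [[0,0,13.5],[0,0,0]]
    - [[0,0,0],[0,0,0]]

```text
time_s: 2.1
position: [0.56, 0.3622, 0.0205]
tcp_rot: [[-0.276, 0.961, -0.004], [0.961, 0.276, -0.002], [-0.001, -0.005, -1.0]]
force: [0.1, -0.5, 0.1]
opening: 0.498
grasp_force: 0.0
```

Call:
drive_tool:
  motion:
    - [[0,0,0],[0,0,0]]
    - [[0,0,0],[0,0,0]]
    - [[0,0,0],[0,0,0]]
    - [[0,0,0],[0,0,0]]
    - [[0,0,0],[0,0,0]]
  gripper: 0

```text
time_s: 2.6
position: [0.5621, 0.3631, 0.0236]
tcp_rot: [[-0.275, 0.962, 0.001], [0.962, 0.275, 0.0], [0.0, 0.001, -1.0]]
force: [0.3, 0.2, -1.3]
opening: 0.134
grasp_force: 0.0
```

Call:
drive_tool:
  motion:
    - [[0,0,0],[0,0,0]]
    - [[0,0,0],[0,0,0]]
    - [[0,0,0],[0,0,0]]
    - [[0,0,-20],[0,0,0]]
    - [[0,0,-30],[0,0,0]]

```text
time_s: 3.1
position: [0.5599, 0.3621, 0.0711]
tcp_rot: [[-0.274, 0.962, -0.005], [0.962, 0.274, -0.002], [-0.001, -0.006, -1.0]]
force: [-1.3, 0.6, -0.2]
opening: 0.005
grasp_force: 0.0
```

Call:
drive_tool:
  motion:
    - [[0,0,-30],[0,0,0]]
    - [[-44.1,-8.7,0],[0,0,0]]
    - [[-44.1,-8.7,0],[0,0,0]]
    - [[-44.1,-8.7,0],[0,0,0]]
    - [[-44.1,-8.7,0],[0,0,0]]

```text
time_s: 3.6
position: [0.5767, 0.1824, 0.1032]
tcp_rot: [[-0.275, 0.961, 0.001], [0.961, 0.275, 0.0], [-0.0, 0.001, -1.0]]
force: [0.8, 0.1, 0.3]
opening: 0.004
grasp_force: 0.0
```

Call:
drive_tool:
  motion:
    - [[-44.1,-8.7,0],[0,0,0]]
    - [[0,0,0],[0,0,-0.1417]]
    - [[0,0,0],[0,0,-0.1417]]
    - [[0,0,0],[0,0,-0.1417]]
    - [[0,0,0],[0,0,-0.1417]]

```text
time_s: 4.1
position: [0.5805, 0.1387, 0.103]
tcp_rot: [[-0.751, 0.66, -0.0], [0.66, 0.751, 0.0], [0.0, -0.0, -1.0]]
force: [1.0, 0.7, -0.8]
opening: 0.005
grasp_force: 0.0
```

Call:
drive_tool:
  motion:
    - [[0,0,0],[0,0,-0.1417]]
    - [[0,0,0],[0,0,-0.1417]]
    - [[0,0,0],[0,0,-0.1417]]
    - [[0,0,0],[0,0,-0.1417]]
    - [[0,0,0],[0,0,-0.1417]]

```text
time_s: 4.6
position: [0.5804, 0.139, 0.103]
tcp_rot: [[-1.0, 0.012, -0.0], [0.012, 1.0, 0.0], [0.0, 0.0, -1.0]]
force: [-0.0, -0.1, -0.3]
opening: 0.006
grasp_force: 0.0
```

Call:
drive_tool:
  motion:
    - [[0,0,10],[0,0,0]]
    - [[0,0,10],[0,0,0]]
    - [[0,0,0],[0,0,0]]
    - [[0,0,0],[0,0,0]]
    - [[0,0,0],[0,0,0]]

```text
time_s: 5.1
position: [0.5806, 0.139, 0.0829]
tcp_rot: [[-1.0, 0.018, -0.0], [0.018, 1.0, 0.0], [0.0, 0.0, -1.0]]
force: [0.0, -0.2, -0.7]
opening: 0.005
grasp_force: 0.0
```

The fingers closed fully, so the grasp missed. I'll look at where the insert is now.

Run:
```python
from rig import *
import cv2,numpy as np
T=capture("top")[:,:,::-1];S=capture("scene")[:,:,::-1]
cv2.imwrite("pics/top1.png",T);cv2.imwrite("pics/scene1.png",S)
R=lambda im,f:cv2.resize(im,None,fx=f,fy=f,interpolation=cv2.INTER_CUBIC)
cv2.imwrite("pics/crop2.png",np.hstack([R(T[210:330,90:190],4),R(S[270:370,390:490],4.8)[:480,:400]]))
```

```text
(no output)
```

View pics/crop2.png

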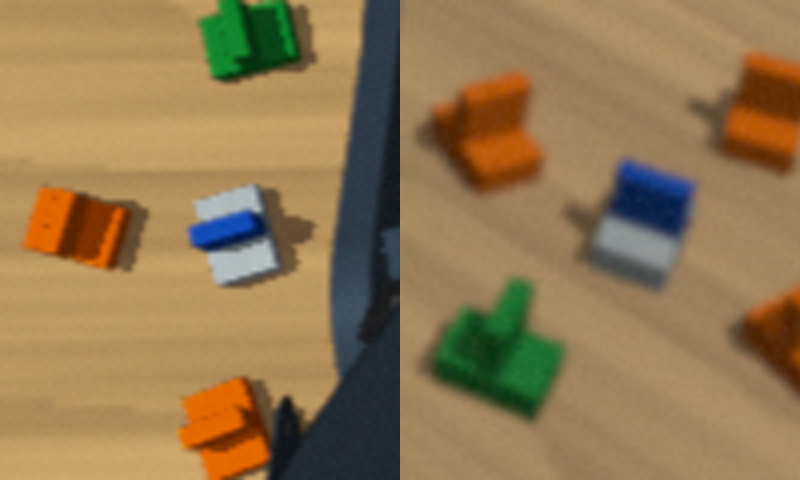

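```bash
python3 - <<'E' 2>/dev/null
from h import *
from rig import read_state
ct,cs=chroma("top","pics/top1.png"),chroma("scene","pics/scene1.png")
def roi(n,P,p,m=5):
    q=np.vstack([proj(n,place(p,x)) for x in P]); a=q.min(0)-m;b=q.max(0)+m
    return tuple(int(v) for v in (*a,*b))
p=[.5616,.3632,.275]
o=[(n,INS,roi(n,INS,p),soft(c,roi(n,INS,p))) for n,c in(("top",ct),("scene",cs))]
for k in(o[:1],o[1:],o): print("ins",fit(k,p))
d=np.abs(cv2.imread("pics/top1.png").astype(int)-cv2.imread("pics/top0.png"))[200:330,80:170].max(2)
print("changed px",(d>40).sum(), np.argwhere(d>40)[:20].tolist())
s=read_state();print(s["opening"],s["position"],s["joint_positions"])
E
```

```text
ins (array([0.56176787, 0.36349778, 0.29368364]), np.float64(4.527032982124602))
ins (array([0.56147835, 0.36180159, 0.2557138 ]), np.float64(27.91900460135657))
ins (array([0.56180144, 0.36284722, 0.26550213]), np.float64(37.47352966498819))
changed px 197 [[109, 81], [109, 82], [110, 80], [110, 81], [110, 82], [111, 80], [111, 81], [111, 82], [111, 83], [112, 79], [112, 80], [112, 81], [112, 82], [112, 83], [113, 80], [113, 81], [113, 82], [113, 83], [113, 89], [114, 80]]
0.005400667643307585 [0.58076977 0.13903184 0.08322383] [ 2.74991549e+00  3.56603294e+01  9.14104961e+01  1.75649373e-03
  5.28913425e+01 -8.62230961e+01]
```

View pics/scene1.png

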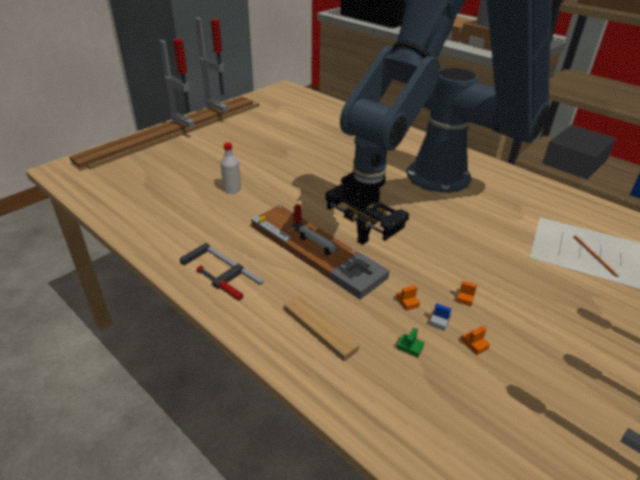

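```bash
python3 - <<'E' 2>/dev/null
from h import *
P=[[.5808,.139,.0832],[.5808,.139,.15]]
print(proj("scene",P),proj("top",P))
S=cv2.imread("pics/scene1.png");T=cv2.imread("pics/top1.png")
R=lambda im,f:cv2.resize(im,None,fx=f,fy=f,interpolation=cv2.INTER_CUBIC)
cv2.imwrite("pics/crop3.png",np.hstack([R(S[170:290,300:400],4),R(T[200:320,180:280],4)]))
E
```

```text
[[361.80492275 253.03826494]
 [363.85138682 230.97480879]] [[244.36361111 253.86865634]
 [240.73515716 249.43913311]]
```

View pics/crop3.png

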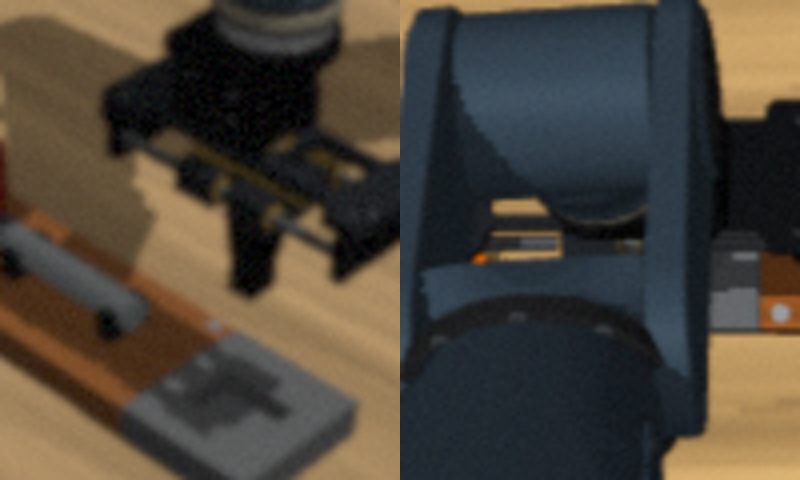

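```bash
python3 - <<'E' 2>/dev/null
from h import *
c=np.array([.273,.5614,.1856]);y=np.array([.4375,.899,0])
for dz in(0,.02,.03,.04): print(dz,proj("scene",[c+.05*y+[0,0,dz],c-.05*y+[0,0,dz]]).round(1).tolist(),proj("top",[c+.05*y+[0,0,dz],c-.05*y+[0,0,dz]]).round(1).tolist())
S=cv2.imread("pics/scene0.png");T=cv2.imread("pics/top0.png")
R=lambda im,f:cv2.resize(im,None,fx=f,fy=f,interpolation=cv2.INTER_CUBIC)
cv2.imwrite("pics/crop4.png",np.hstack([R(S[150:270,540:640],4),R(T[360:480,0:100],4)]))
E
```

```text
0 [[621.9, 253.6], [586.6, 227.1]] [[-4.7, 398.5], [40.6, 421.5]]
0.02 [[625.6, 246.2], [589.6, 219.9]] [[-10.1, 399.5], [36.0, 422.9]]
0.03 [[627.4, 242.5], [591.2, 216.2]] [[-12.9, 400.1], [33.6, 423.6]]
0.04 [[629.3, 238.7], [592.8, 212.6]] [[-15.7, 400.6], [31.1, 424.4]]
```

View pics/crop4.png

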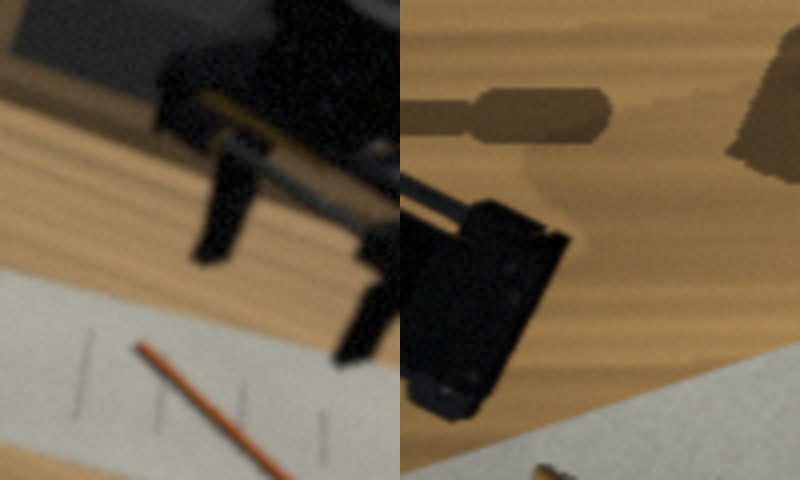

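```bash
python3 - <<'E' 2>/dev/null
from h import *
c=np.array([.273,.5614,.1856]);y=np.array([.4375,.899,0]);x=np.array([-.899,.4375,0])
for n,o in(("vert",[0,0,.032]),("horiz",[-.030,-.028,0])):
  for z in(.07,.12): print(n,z,proj("top",[c-.095*y+s*.0375*x+[0,0,z]+np.array(o) for s in(-1,1)]).round(0).tolist(), "scene",proj("scene",[c-.095*y+s*.0375*x+[0,0,z]+np.array(o) for s in(-1,1)]).round(0).tolist())
E
```

```text
vert 0.07 [[48.0, 420.0], [27.0, 461.0]] scene [[574.0, 181.0], [600.0, 176.0]]
vert 0.12 [[35.0, 424.0], [13.0, 467.0]] scene [[581.0, 161.0], [609.0, 156.0]]
horiz 0.07 [[70.0, 435.0], [50.0, 475.0]] scene [[562.0, 184.0], [588.0, 179.0]]
horiz 0.12 [[59.0, 440.0], [38.0, 482.0]] scene [[569.0, 165.0], [595.0, 160.0]]
```

The tips are about 30 mm higher than the reported TCP. Both cameras agree on this at the start pose (scene tips at (592,215) and (627,240)) and at the current pose (scene tip at (361,243) against a predicted row of 253). The fingers therefore closed above the fence. I'll go back and descend further, watching the force.

Call:
drive_tool:
  motion:
    - [[4.6,44.8,-4],[0,0,0]]
    - [[4.6,44.8,-4],[0,0,0]]
    - [[4.6,44.8,-4],[0,0,0]]
    - [[4.6,44.8,-4],[0,0,0]]
    - [[4.6,44.8,-4],[0,0,0]]
  gripper: 0.5

```text
time_s: 5.7
position: [0.5612, 0.3652, 0.1036]
tcp_rot: [[-1.0, 0.018, 0.001], [0.018, 1.0, 0.0], [-0.001, 0.0, -1.0]]
force: [-0.1, -0.7, 0.0]
opening: 0.374
grasp_force: 0.0
```

Call:
drive_tool:
  motion:
    - [[0,0,0],[0,0,0.1417]]
    - [[0,0,0],[0,0,0.1417]]
    - [[0,0,0],[0,0,0.1417]]
    - [[0,0,0],[0,0,0.1417]]
    - [[0,0,0],[0,0,0.1417]]

```text
time_s: 6.2
position: [0.5614, 0.3636, 0.1032]
tcp_rot: [[-0.744, 0.668, 0.0], [0.668, 0.744, 0.0], [-0.0, 0.0, -1.0]]
force: [-0.3, -0.9, 0.8]
opening: 0.499
grasp_force: 0.0
```

Call:
drive_tool:
  motion:
    - [[0,0,0],[0,0,0.1417]]
    - [[0,0,0],[0,0,0.1417]]
    - [[0,0,0],[0,0,0.1417]]
    - [[0,0,0],[0,0,0.1417]]
    - [[0,0,0],[0,0,0]]

```text
time_s: 6.7
position: [0.5615, 0.3634, 0.1033]
tcp_rot: [[-0.274, 0.962, 0.0], [0.962, 0.274, 0.0], [0.0, 0.001, -1.0]]
force: [0.1, 0.6, 0.1]
opening: 0.501
grasp_force: 0.0
```

Call:
drive_tool:
  motion:
    - [[0,0,25],[0,0,0]]
    - [[0,0,25],[0,0,0]]
    - [[0,0,20],[0,0,0]]
    - [[0,0,10],[0,0,0]]
    - [[0,0,0],[0,0,0]]

```text
time_s: 7.2
position: [0.5603, 0.3629, 0.0214]
tcp_rot: [[-0.276, 0.961, -0.003], [0.961, 0.276, -0.001], [-0.0, -0.003, -1.0]]
force: [0.0, 0.5, -0.1]
opening: 0.499
grasp_force: 0.0
```

Call:
drive_tool:
  motion:
    - [[0,0,6],[0,0,0]]
    - [[0,0,6],[0,0,0]]
    - [[0,0,6],[0,0,0]]
    - [[0,0,4],[0,0,0]]
    - [[0,0,0],[0,0,0]]

```text
time_s: 7.7
position: [0.5609, 0.3632, 0.0003]
tcp_rot: [[-0.275, 0.962, -0.001], [0.962, 0.275, -0.0], [-0.0, -0.001, -1.0]]
force: [-1.0, 0.1, -0.3]
opening: 0.503
grasp_force: 0.0
```

Call:
drive_tool:
  motion:
    - [[0,0,2],[0,0,0]]
    - [[0,0,2],[0,0,0]]
    - [[0,0,0],[0,0,0]]
    - [[0,0,0],[0,0,0]]
    - [[0,0,0],[0,0,0]]

```text
time_s: 8.2
position: [0.5615, 0.3634, -0.0029]
tcp_rot: [[-0.274, 0.962, 0.0], [0.962, 0.274, 0.0], [0.0, 0.0, -1.0]]
force: [-0.9, -0.8, 0.2]
opening: 0.505
grasp_force: 0.0
```

No contact at z = −3 mm reported, so the offset is confirmed. I'll go down 3 mm more and close.

Call:
drive_tool:
  motion:
    - [[0,0,2],[0,0,0]]
    - [[0,0,1],[0,0,0]]
    - [[0,0,0],[0,0,0]]
    - [[0,0,0],[0,0,0]]
    - [[0,0,0],[0,0,0]]

```text
time_s: 8.7
position: [0.5614, 0.3634, -0.0061]
tcp_rot: [[-0.274, 0.962, 0.0], [0.962, 0.274, 0.0], [0.0, 0.0, -1.0]]
force: [-0.7, -0.2, -0.8]
opening: 0.499
grasp_force: 0.0
```

Call:
drive_tool:
  motion:
    - [[0,0,0],[0,0,0]]
    - [[0,0,0],[0,0,0]]
    - [[0,0,0],[0,0,0]]
    - [[0,0,0],[0,0,0]]
    - [[0,0,0],[0,0,0]]
  gripper: 0

```text
time_s: 9.2
position: [0.5614, 0.3634, -0.006]
tcp_rot: [[-0.274, 0.962, 0.0], [0.962, 0.274, 0.0], [-0.0, 0.0, -1.0]]
force: [0.6, 0.5, -0.4]
opening: 0.136
grasp_force: 30.3
```

Call:
drive_tool:
  motion:
    - [[0,0,0],[0,0,0]]
    - [[0,0,0],[0,0,0]]
    - [[0,0,0],[0,0,0]]

```text
time_s: 9.5
position: [0.5614, 0.3634, -0.006]
tcp_rot: [[-0.274, 0.962, 0.0], [0.962, 0.274, 0.0], [-0.0, 0.0, -1.0]]
force: [0.3, -0.5, 0.5]
opening: 0.134
grasp_force: 30.0
```

Call:
drive_tool:
  motion:
    - [[0,0,-10],[0,0,0]]
    - [[0,0,-30],[0,0,0]]
    - [[0,0,-36],[0,0,0]]
    - [[0,0,0],[0,0,0]]

```text
time_s: 9.9
position: [0.5655, 0.3653, 0.076]
tcp_rot: [[-0.275, 0.962, 0.01], [0.962, 0.275, 0.005], [0.002, 0.011, -1.0]]
force: [0.8, 0.5, -1.0]
opening: 0.136
grasp_force: 30.0
```

Call:
drive_tool:
  motion:
    - [[-44.2,-8.6,0],[0,0,0]]
    - [[-44.2,-8.6,0],[0,0,0]]
    - [[-44.2,-8.6,0],[0,0,0]]
    - [[-44.2,-8.6,0],[0,0,0]]
    - [[-44.2,-8.6,0],[0,0,0]]

```text
time_s: 10.4
position: [0.5802, 0.1374, 0.0698]
tcp_rot: [[-0.275, 0.961, -0.001], [0.961, 0.275, -0.0], [0.0, -0.001, -1.0]]
force: [1.1, 0.1, -0.8]
opening: 0.135
grasp_force: 30.0
```

Call:
drive_tool:
  motion:
    - [[0,0,0],[0,0,-0.1417]]
    - [[0,0,0],[0,0,-0.1417]]
    - [[0,0,0],[0,0,-0.1417]]
    - [[0,0,0],[0,0,-0.1417]]
    - [[0,0,0],[0,0,-0.1417]]

```text
time_s: 10.9
position: [0.5802, 0.1389, 0.0697]
tcp_rot: [[-0.837, 0.547, -0.001], [0.547, 0.837, 0.0], [0.001, -0.001, -1.0]]
force: [0.4, 0.3, -0.6]
opening: 0.135
grasp_force: 30.0
```

Call:
drive_tool:
  motion:
    - [[0,0,0],[0,0,-0.1417]]
    - [[0,0,0],[0,0,-0.1417]]
    - [[0,0,0],[0,0,-0.1417]]
    - [[0,0,0],[0,0,-0.1417]]
    - [[0,0,0],[0,0,0]]

```text
time_s: 11.4
position: [0.5802, 0.139, 0.0697]
tcp_rot: [[-1.0, 0.018, -0.001], [0.018, 1.0, -0.0], [0.001, -0.0, -1.0]]
force: [0.3, -0.9, -0.9]
opening: 0.137
grasp_force: 30.0
```

Call:
drive_tool:
  motion:
    - [[0,0,15],[0,0,0]]
    - [[0,0,15],[0,0,0]]
    - [[0,0,5],[0,0,0]]
    - [[0,0,0],[0,0,0]]
    - [[0,0,0],[0,0,0]]

```text
time_s: 11.9
position: [0.5809, 0.1391, 0.0352]
tcp_rot: [[-1.0, 0.018, 0.0], [0.018, 1.0, 0.0], [-0.0, 0.0, -1.0]]
force: [0.3, -0.2, -0.6]
opening: 0.135
grasp_force: 30.0
```

Call:
drive_tool:
  motion:
    - [[0,0,6],[0,0,0]]
    - [[0,0,4],[0,0,0]]
    - [[0,0,3],[0,0,0]]
    - [[0,0,2],[0,0,0]]
    - [[0,0,1],[0,0,0]]

```text
time_s: 12.4
position: [0.5806, 0.1391, 0.0187]
tcp_rot: [[-1.0, 0.018, -0.0], [0.018, 1.0, -0.0], [0.0, -0.0, -1.0]]
force: [-0.3, -0.2, -2.3]
opening: 0.134
grasp_force: 30.0
```

Call:
drive_tool:
  motion:
    - [[0,0,1],[0,0,0]]
    - [[0,0,0],[0,0,0]]
    - [[0,0,0],[0,0,0]]

```text
time_s: 12.7
position: [0.5808, 0.1391, 0.018]
tcp_rot: [[-1.0, 0.017, 0.0], [0.017, 1.0, 0.0], [-0.0, 0.0, -1.0]]
force: [0.8, -1.2, -1.2]
opening: 0.132
grasp_force: 30.0
```

It is 4 mm into the recess with no resistance. I'll continue down to the floor, which should be at z ≈ 4 mm reported.

Call:
drive_tool:
  motion:
    - [[0,0,3],[0,0,0]]
    - [[0,0,3],[0,0,0]]
    - [[0,0,3],[0,0,0]]
    - [[0,0,2],[0,0,0]]
    - [[0,0,0],[0,0,0]]

```text
time_s: 13.2
position: [0.5803, 0.139, 0.0065]
tcp_rot: [[-1.0, 0.017, -0.001], [0.017, 1.0, -0.0], [0.001, -0.0, -1.0]]
force: [-0.6, -0.9, -0.8]
opening: 0.137
grasp_force: 30.0
```

Call:
drive_tool:
  motion:
    - [[0,0,1.5],[0,0,0]]
    - [[0,0,1],[0,0,0]]
    - [[0,0,1],[0,0,0]]
    - [[0,0,0],[0,0,0]]
    - [[0,0,0],[0,0,0]]

```text
time_s: 13.7
position: [0.5808, 0.1391, 0.0039]
tcp_rot: [[-1.0, 0.017, 0.0], [0.017, 1.0, -0.0], [-0.0, -0.0, -1.0]]
force: [-1.8, -0.5, 3.0]
opening: 0.133
grasp_force: 30.0
```

Floor contact at 3.9 mm with 3 N of force. Now I'll press.

Call:
drive_tool:
  motion:
    - [[0,0,0.8],[0,0,0]]
    - [[0,0,0],[0,0,0]]
    - [[0,0,0],[0,0,0]]

```text
time_s: 14.0
position: [0.5808, 0.1391, 0.0039]
tcp_rot: [[-1.0, 0.017, 0.001], [0.017, 1.0, -0.0], [-0.001, -0.0, -1.0]]
force: [-3.1, -0.4, 9.0]
opening: 0.137
grasp_force: 30.0
```

Call:
drive_tool:
  motion:
    - [[0,0,0.6],[0,0,0]]
    - [[0,0,0],[0,0,0]]
    - [[0,0,0],[0,0,0]]
    - [[0,0,0],[0,0,0]]

```text
time_s: 14.4
position: [0.5808, 0.1391, 0.0039]
tcp_rot: [[-1.0, 0.017, 0.001], [0.017, 1.0, -0.0], [-0.001, -0.0, -1.0]]
force: [-2.9, 0.6, 12.7]
opening: 0.133
grasp_force: 30.0
```

Call:
drive_tool:
  motion:
    - [[0,0,-1],[0,0,0]]
    - [[0,0,0],[0,0,0]]
    - [[0,0,0],[0,0,0]]
    - [[0,0,0],[0,0,0]]
    - [[0,0,0],[0,0,0]]
  gripper: 0.5

```text
time_s: 14.9
position: [0.5806, 0.139, 0.0027]
tcp_rot: [[-1.0, 0.018, -0.0], [0.018, 1.0, -0.0], [0.0, -0.0, -1.0]]
force: [-0.5, -0.2, -0.3]
opening: 0.471
grasp_force: 0.0
```

Call:
drive_tool:
  motion:
    - [[0,0,-20],[0,0,0]]
    - [[0,0,-40],[0,0,0]]
    - [[0,0,-40],[0,0,0]]
    - [[0,0,-17],[0,0,0]]
    - [[0,0,0],[0,0,0]]
  gripper: 0.6

```text
time_s: 15.4
position: [0.5831, 0.1393, 0.1231]
tcp_rot: [[-1.0, 0.017, 0.007], [0.017, 1.0, 0.0], [-0.007, 0.0, -1.0]]
force: [0.1, 0.6, 0.4]
opening: 0.599
grasp_force: 0.0
```

Call:
drive_tool:
  motion:
    - [[0,-45,0],[0,0,0]]
    - [[0,-45,0],[0,0,0]]
    - [[0,-45,0],[0,0,0]]
    - [[0,-45,0],[0,0,0]]
    - [[0,-45,0],[0,0,0]]

```text
time_s: 15.9
position: [0.5753, -0.0871, 0.1181]
tcp_rot: [[-1.0, 0.017, -0.003], [0.017, 1.0, 0.001], [0.003, 0.001, -1.0]]
force: [1.1, 0.2, -0.1]
opening: 0.6
grasp_force: 0.0
```

Call:
drive_tool:
  motion:
    - [[0,0,0],[0,0,0]]
    - [[0,0,0],[0,0,0]]

```text
time_s: 16.1
position: [0.5755, -0.0866, 0.1183]
tcp_rot: [[-1.0, 0.021, -0.003], [0.02, 1.0, 0.002], [0.003, 0.002, -1.0]]
force: [-0.4, 0.3, -0.3]
opening: 0.602
grasp_force: 0.0
```

```bash
python3 - <<'E' 2>/dev/null
from h import *
from rig import *
cv2.imwrite("pics/scene2.png",capture("scene")[:,:,::-1]);cv2.imwrite("pics/top2.png",capture("top")[:,:,::-1])
S=cv2.imread("pics/scene2.png")
R=lambda im,f:cv2.resize(im,None,fx=f,fy=f,interpolation=cv2.INTER_CUBIC)
cv2.imwrite("pics/crop5.png",R(S[150:300,240:400],4.9)[:600])
s=read_state();print(s["position"],s["tcp_rot"].round(3).tolist())
E
```

```text
[ 0.57566274 -0.08465176  0.11879725] [[-1.0, 0.017, -0.003], [0.017, 1.0, 0.001], [0.003, 0.001, -1.0]]
```

View pics/crop5.png

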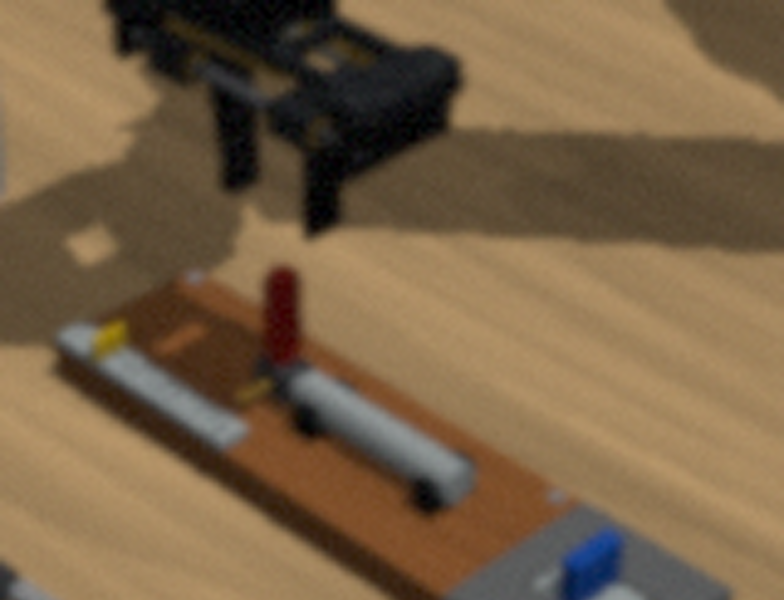

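The picture shows the insert seated (fence at crop (593,565)), the open fingers above the red handle (crop (283,310)) and the clip at crop (108,338). I'll descend and grip the handle.

Call:
drive_tool:
  motion:
    - [[0,0,15],[0,0,0]]
    - [[0,0,20],[0,0,0]]
    - [[0,0,20],[0,0,0]]
    - [[0,0,15],[0,0,0]]
    - [[0,0,0],[0,0,0]]

```text
time_s: 16.7
position: [0.5745, -0.0832, 0.0476]
tcp_rot: [[-1.0, 0.015, -0.006], [0.015, 1.0, 0.002], [0.006, 0.002, -1.0]]
force: [-0.8, 0.2, 0.7]
opening: 0.6
grasp_force: 0.0
```

Call:
drive_tool:
  motion:
    - [[0,0,8],[0,0,0]]
    - [[0,0,2],[0,0,0]]
    - [[0,0,0],[0,0,0]]

```text
time_s: 17.0
position: [0.5769, -0.0855, 0.0402]
tcp_rot: [[-1.0, 0.017, 0.0], [0.017, 1.0, -0.0], [-0.0, -0.0, -1.0]]
force: [-0.2, -0.0, -0.1]
opening: 0.599
grasp_force: 0.0
```

Call:
drive_tool:
  motion:
    - [[0,0,0],[0,0,0]]
    - [[0,0,0],[0,0,0]]
    - [[0,0,0],[0,0,0]]
    - [[0,0,0],[0,0,0]]
    - [[0,0,0],[0,0,0]]
  gripper: 0

```text
time_s: 17.5
position: [0.5768, -0.0861, 0.0402]
tcp_rot: [[-1.0, 0.018, 0.0], [0.018, 1.0, -0.0], [-0.0, -0.0, -1.0]]
force: [-0.8, 0.1, 1.0]
opening: 0.245
grasp_force: 30.0
```

Call:
drive_tool:
  motion:
    - [[0,0,0],[0,0,0]]
    - [[0,0,0],[0,0,0]]
    - [[0,0,0],[0,0,0]]

```text
time_s: 17.8
position: [0.5768, -0.086, 0.0402]
tcp_rot: [[-1.0, 0.018, 0.0], [0.018, 1.0, -0.0], [-0.0, -0.0, -1.0]]
force: [0.1, 0.4, 0.9]
opening: 0.242
grasp_force: 30.0
```

Call:
drive_tool:
  motion:
    - [[0,-15,0],[0,0,0]]
    - [[0,-20,0],[0,0,0]]
    - [[0,-20,0],[0,0,0]]
    - [[0,-20,0],[0,0,0]]
    - [[0,-10,0],[0,0,0]]

```text
time_s: 18.3
position: [0.5749, -0.1687, 0.0402]
tcp_rot: [[-1.0, 0.02, -0.001], [0.02, 1.0, 0.006], [0.001, 0.006, -1.0]]
force: [1.0, 11.2, 5.0]
opening: 0.244
grasp_force: 30.0
```

Call:
drive_tool:
  motion:
    - [[0,0,0],[0,0,0]]
    - [[0,0,0],[0,0,0]]
    - [[0,0,0],[0,0,0]]

```text
time_s: 18.6
position: [0.575, -0.1675, 0.0402]
tcp_rot: [[-1.0, 0.019, -0.001], [0.019, 1.0, 0.005], [0.001, 0.005, -1.0]]
force: [1.5, 8.9, 4.1]
opening: 0.247
grasp_force: 30.0
```

```bash
python3 - <<'E' 2>/dev/null
from h import *
from rig import *
cv2.imwrite("pics/scene3.png",capture("scene")[:,:,::-1]);cv2.imwrite("pics/top3.png",capture("top")[:,:,::-1])
S=cv2.imread("pics/scene3.png");T=cv2.imread("pics/top3.png")
R=lambda im,f:cv2.resize(im,None,fx=f,fy=f,interpolation=cv2.INTER_CUBIC)
cv2.imwrite("pics/crop6.png",np.hstack([R(S[195:265,235:285],8),R(T[215:285,360:410],8)]))
E
```

```text
(no output)
```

View pics/crop6.png

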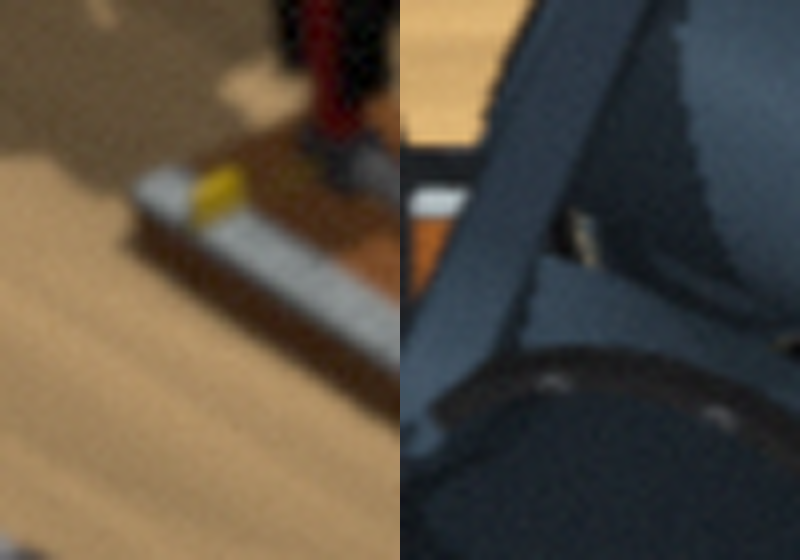

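The clip is visible at scene (262,219), but the arm hides it in the top view. I'll measure the pointer-to-clip distance from the unobstructed first pictures by template fit, then check it against the current scene view.

```bash
python3 - <<'E' 2>/dev/null
from h import *
from scipy.optimize import minimize_scalar
g=np.array([.57787,-.02096,-1.5876])
def yel(n,f,c0,w,thr=.62):
    im=cv2.imread(f).astype(float);x,y=c0
    s=im[y-w:y+w+1,x-w:x+w+1]; return s
# clip: yellow weight = low blue relative; solve X by silhouette match per view
CL=lambda X:box(X-.0025,X+.0025,.035,.057,.034,.05)
PT=lambda X:box(X-.002,X+.002,.013,.033,.044,.048)
for n,f in(("top","pics/top0.png"),("scene","pics/scene0.png"),("scene","pics/scene3.png")):
    im=cv2.imread(f).astype(float); hsv=cv2.cvtColor(im.astype(np.uint8),cv2.COLOR_BGR2HSV)
    q=proj(n,place(g,CL(.158))); a=(q.min(0)-6).astype(int);b=(q.max(0)+6).astype(int); r=(*a,*b)
    sub=im[a[1]:b[1],a[0]:b[0]]; ch=np.clip((sub[...,1]-sub[...,0])/ (sub.max(2)+1)/.8,0,1)
    h=hsv[a[1]:b[1],a[0]:b[0],0]; ch[(h<20)|(h>38)]=0
    best=min((((sil(n,[CL(X)+[0,dy,0]],g,tuple(map(int,r)))-ch)**2).sum(),X,dy) for X in np.arange(.145,.17,.0005) for dy in np.arange(-.004,.005,.001))
    print(n,f,"clip",best,"mass",ch.sum())
im=cv2.imread("pics/top0.png").astype(int)
print("drawn pointer rows, top"); 
for y in range(239,246): print(y,[tuple(v) for v in im[y,345:354].tolist()])
X=.065+.0815
print("pred pointer now scene",proj("scene",place(g,np.array([[X,.033,.046],[X,.013,.046]]))).round(1).tolist(), "drawn scene0",proj("scene",place(g,np.array([[.065,.033,.046],[.065,.013,.046]]))).round(1).tolist())
E
```

```text
top pics/top0.png clip (np.float64(1.9096738220611202), np.float64(0.161), np.float64(-0.001)) mass 33.0046503368862
scene pics/scene0.png clip (np.float64(8.816647292744822), np.float64(0.16), np.float64(0.001)) mass 26.484188496585567
scene pics/scene3.png clip (np.float64(6.490886705805153), np.float64(0.1615), np.float64(0.0)) mass 30.929533239940476
drawn pointer rows, top
239 [(155, 152, 145), (158, 156, 145), (156, 152, 143), (126, 123, 116), (138, 134, 126), (153, 152, 143), (155, 152, 144), (137, 135, 129), (145, 144, 136)]
240 [(149, 149, 139), (152, 150, 139), (154, 149, 140), (133, 127, 122), (143, 138, 128), (150, 147, 139), (151, 150, 142), (149, 147, 139), (150, 148, 139)]
241 [(128, 127, 123), (132, 130, 125), (129, 128, 124), (126, 127, 122), (128, 128, 124), (129, 128, 123), (128, 127, 123), (129, 129, 122), (128, 127, 122)]
242 [(55, 73, 105), (56, 75, 104), (60, 85, 111), (54, 96, 123), (53, 93, 119), (57, 80, 108), (60, 75, 103), (56, 72, 98), (58, 75, 99)]
243 [(28, 67, 120), (29, 66, 117), (32, 74, 116), (31, 92, 128), (32, 89, 130), (29, 75, 120), (22, 52, 92), (22, 45, 74), (23, 44, 75)]
244 [(29, 68, 122), (25, 67, 119), (28, 73, 120), (29, 91, 131), (29, 89, 131), (25, 72, 122), (20, 50, 90), (16, 38, 67), (17, 40, 69)]
245 [(27, 68, 122), (27, 66, 120), (26, 74, 117), (24, 89, 126), (27, 87, 130), (29, 72, 123), (20, 51, 88), (14, 35, 65), (10, 35, 66)]
pred pointer now scene [[268.6, 218.2], [274.0, 215.3]] drawn scene0 [[288.7, 230.9], [294.1, 227.8]]
```

Call:
drive_tool:
  motion:
    - [[0,-6,0],[0,0,0]]
    - [[0,-5,0],[0,0,0]]
    - [[0,-1.8,0],[0,0,0]]
    - [[0,0,0],[0,0,0]]
    - [[0,0,0],[0,0,0]]

```text
time_s: 19.2
position: [0.5747, -0.1797, 0.0402]
tcp_rot: [[-1.0, 0.019, -0.001], [0.019, 1.0, 0.006], [0.001, 0.006, -1.0]]
force: [1.3, 10.9, 3.3]
opening: 0.242
grasp_force: 30.0
```

Call:
drive_tool:
  motion:
    - [[0,0,0],[0,0,0]]
    - [[0,0,0],[0,0,0]]
    - [[0,0,0],[0,0,0]]
    - [[0,0,0],[0,0,0]]
    - [[0,0,0],[0,0,0]]

```text
time_s: 19.7
position: [0.5747, -0.1795, 0.0401]
tcp_rot: [[-1.0, 0.019, -0.001], [0.019, 1.0, 0.006], [0.001, 0.006, -1.0]]
force: [1.0, 10.1, 4.9]
opening: 0.247
grasp_force: 30.0
```

```bash
python3 - <<'E' 2>/dev/null
from h import *
from rig import *
s=capture("scene")[:,:,::-1].copy();t=capture("top")[:,:,::-1].copy()
cv2.imwrite("pics/scene4.png",s);cv2.imwrite("pics/top4.png",t)
g=np.array([.57787,-.02096,-1.5876])
for X in(.155,.157,.159,.161): print(X,"ptr",proj("scene",place(g,np.array([[X,.033,.046],[X,.013,.046]]))).round(1).tolist(),"clip",proj("scene",place(g,np.array([[X,.035,.046]]))).round(1).tolist())
R=lambda im,f:cv2.resize(im,None,fx=f,fy=f,interpolation=cv2.INTER_CUBIC)
a=cv2.convertScaleAbs(R(s[195:245,240:290],11),alpha=1.8)
b=cv2.convertScaleAbs(R(cv2.imread("pics/scene0.png")[205:255,265:287],11),alpha=1.8)
cv2.imwrite("pics/crop7.png",np.hstack([a,b]))
st=read_state();print(st["position"],st["force"],st["grasp_force"],st["opening"])
E
```

```text
0.155 ptr [[266.6, 216.9], [272.0, 214.0]] clip [[266.0, 217.2]]
0.157 ptr [[266.1, 216.6], [271.5, 213.7]] clip [[265.6, 216.9]]
0.159 ptr [[265.6, 216.3], [271.0, 213.4]] clip [[265.1, 216.6]]
0.161 ptr [[265.2, 216.0], [270.6, 213.1]] clip [[264.6, 216.3]]
[ 0.5746802  -0.17956841  0.04017927] [ 1.67855746 10.44337961  4.5439941 ] 30.031548882834613 0.24330101860896727
```

View pics/crop7.png

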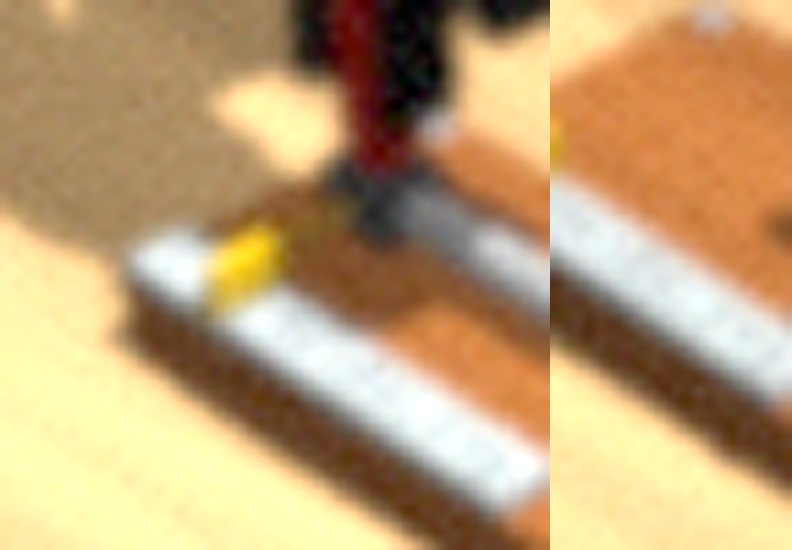

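The brass pointer (crop about (325,213)) lines up with the clip's near end (crop (282,240)). The measured pull is 93.6 mm, against about 94–95 mm wanted. The grip is holding steady at 30 N, so I'll hand in.

```bash
python3 -c "
from rig import hand_in
print(hand_in())"
```

```text
the job is handed in; nothing more can be done
None
```

I handed the job in with the insert pressed flush in the recess (about 12 N) and the rod still gripped, its pointer level with the yellow clip to within about 1.5 mm by my measurement; the hand-in gave no verdict.

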